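# Reload the hot-melt glue gun

## Task

Reload the glue gun on its stand: take the white glue stick from the wooden block and slide it into the open rear end of the gun, through the drag of the feed clutch, until you feel it press the old stub inside home against its stop; press firmly but do not force it further. Leave the stick there and let go of it; leave the amber sticks in their block and the other things on the bench as they are.

Things in the scene. Friction and masses are not known exactly. Their poses are not given: they have to be found in the camera images.
- white_stick: White hot-melt glue stick, a round bar 12 mm in diameter and 100 mm long with lightly bevelled ends, both ends alike, 20 g. Origin at its middle, z along its axis (up as it stands in the block).
- stick_block: Fixed wooden block 52 x 160 x 36 mm, origin under its centre. Three blind holes, 13.5 mm wide and 30 mm deep, at y = -50, 0 and +50 mm of its frame hold the white and two amber sticks, upright, 70 mm of each showing; which stick is in which hole varies.
- amber_stick_1: Amber stick of the same size (wood glue); stays in its hole.
- amber_stick_2: Second amber stick; stays in its hole.
- gun_stand: Fixed steel stand of the gun: base plate 190 x 120 x 6 mm with two upright cheeks that clamp the barrel; origin on the table between the cheeks.
- glue_gun: Green and black cordless glue gun clamped nose down in the stand, fixed, housing 47 mm wide, handle on the robot's side below the rear end. Origin at the centre of its open rear end (the mouth), 172 mm above the table; z points out of the mouth along the bore, which leans 32 degrees from vertical, mouth towards the robot; the handle points along -x of this frame.
- gun_mouth (a point): The same point with the same axes: centre of the mouth, a black flared funnel 29 mm wide inside at the rim (35 mm outside), narrowing over 12 mm to a bore 15 mm wide. The old stub lies hidden in the bore, deeper on some days than on others: once all is home, the new stick's front end is 58 to 88 mm below the mouth and 12 to 42 mm of the stick still shows.
- clutch_at (a point): Point on the bore's axis 36 mm below the mouth, where a sprung feed clutch inside the gun (not visible) presses on the stick. From about 25 mm depth on it drags on the stick with 4 to 11 N, most as the front end passes it, and holds it where it is left: that drag is not yet the stop. The stop is much stiffer and takes 30 N without harm.
- old_stub (a joint): How far the hidden stub of the last stick has been pushed towards the nose, in m: 0 as found, 0.006 when hard against the solid plug of glue in front of it (the stop). It sits in a soft rubber sleeve that gives under less than 1 N and brings it back when nothing presses on it. The value does not tell how deep it lies.
- old_plug (a joint): How far the solid plug of glue in front of the stub, the stop itself, has been forced towards the nozzle, in m: 0 as found. It is seated stiffly, some 15 N for each mm; a firm push of 10 to 30 N moves it under 2 mm, and more than 3 mm (45 N) jams the nozzle valve. The value does not tell how deep it lies.
- tape_roll_3: White tape roll lying flat, 80 mm across, 50 high; a bystander.
- glue_stick: Yellow stationery glue stick with a dark cap, standing, 28 x 90 mm; a bystander, not for the gun.
- kit_pack_1: Small white-and-red carton, standing, 24 x 78 x 112 mm; a bystander.
- kit_pack_2: Second such carton, standing; a bystander.
- stapler: Blue desk stapler, 30 x 129 x 43 mm; a bystander.
- box_cutter: Yellow snap-off cutter lying flat, 24 x 150 x 14 mm; a bystander.

How it is judged:
By the outcome, as a careful person would: the job done as asked, in the order asked, and still so for the second after the job is handed in, with the robot touching nothing.
It also fails if it takes over 45 s, if anything falls off the work surface, if the arm or the gripper's body presses on something with over 40 N, if the wrist force passes 120 N, or if a joint passes its speed limit or range.

## Robot

A 7-joint arm with a two-finger parallel gripper is mounted at the origin on the work surface; the furniture and walls round the work are solid. World frame = base frame: x ahead of the robot, y to its left, z up, the work surface at z = 0. Lengths are in m, angles in rad, forces in N, time in s.
With the tool pointing down it reaches from about 0.4 to 0.85 m from the base axis. Payload 4.5 kg.
Tool frame: the origin (TCP) lies midway between the tips of the shut fingers; the grasp point (between the pads) lies 19 mm behind it; z points along the fingers, y is the line along which they close (so a half turn about z gives the same grasp; the last joint's range is limited). The gripper opens to 88 mm and grips with 3 to 60 N. Pads are 18 mm wide; open, the fingers measure 123 mm over their backs; the gripper's body (75 mm by 187 mm) begins 45 mm behind the grasp point.
Start: joints at [0.034, 0.689, -0.195, 1.565, 0.157, 0.902, -0.215], TCP at [0.625, 0, 0.239] pointing down, gripper open.
Joint ranges: [-3.01, 3.01], [-0.46, 2.08], [-1.47, 1.51], [0.13, 2.56], [-1, 4.14], [0.04, 2.09], [-2.66, 2.66]. Speed limits (rad/s): [2.57, 2.57, 3.14, 3.14, 3.14, 3.14, 3.14].

## Interface

Orientations are given as a 3x3 rotation matrix whose columns are the frame's x, y, z axes.
In Python, from cell import robot gives the robot as it stands.
- The arm moves only by the tool drive_effector, called after "Call:" by a JSON object that holds its "fn" and its "kwargs", one argument or row to a line. Schema: {"type":"object","properties":{"increments":{"type":"array","items":{"type":"number"},"minItems":7,"maxItems":56},"grip_force":{"type":"number"},"only":{"type":"string"},"quiet":{"type":"boolean"},"lines":{"type":"string"}},"required":["increments"],"additionalProperties":false}. increments is one flat list of numbers that holds 1 to 8 rows one after another, with no inner brackets; each row has 7 numbers: dx, dy, dz in fractions of the full range, 1 being 1 m, then a rotation vector rx, ry, rz in fractions of the full range, 1 being 180 degrees, then the opening from 0.0 (shut) to 1.0 (fully open); each row is the pose to reach, as a shift and turn from the pose commanded when the call began, along the tool's axes at that moment; what a row does not reach only later rows make up. A row lasts 1/10 s, in which the tool goes at most 0.05 m and 0.15 rad, less where a joint would pass 70% of its speed; a pose out of reach is approached as far as the arm can. The fingers move at their own pace and stop on an object; grip_force is the grip in N (left out, the last holds). Time passes only in rows, so rows that do not move let the fingers close. The tool returns the time, the measured TCP pose, the force, the opening and the grip force at its end. only (a regular expression) keeps the lines of the reply that match it, lines (a string "A,B") keeps lines A to B, and quiet returns only ok. A shift or turn number past 1, either way, is cut back to 1. Input that does not fit is refused with a message, and nothing moves.
- robot.get_state(): the state, without advancing time (a new reading comes with each control period).
- robot.camera(name): name is "scene" or "side" or "wrist"; returns the picture (384x512x3 uint8, blue, green, red); there is no depth.
- robot.get_calibration(name): a dict with "fx", "fy", "cx", "cy" (pixels), "R" (3x3) and "t" (3): a world point X has camera coordinates R X + t. Camera axes: x right, y down, z forward; pixel columns grow to the right and rows downward; lengths in m; the calibration is good to about 2 mm. A picture is of the moment at which its call begins: read the wrist's pose just before it. get_calibration takes no time and is no camera call; for the wrist camera it gives the pose at the moment of the call.
- robot.finish_job(): hands the job in; it is judged then, once.
The state is a dict: "clock": time; "joints": joint angles; "qvel": joint speeds; "joint_efforts": joint torques, N m; "position": TCP position; "eef_rot": TCP orientation; "wrist_force": force on the tool from outside, world axes, zero at the start; "ft_torque": the same for the moment, N m; "gripper_width": opening from 0.0 (shut) to 1.0 (fully open); "grasp_force": force on a finger pad.
Only numpy, scipy, OpenCV 4.12 (cv2) and the standard library are available. Lean on these libraries where they do the work, as an engineer would, in place of code of your own. Each camera call takes 0.05 s, during which the arm holds its last target. There are 200 camera calls.

## Working session

There is one attempt and no reset: what is moved stays moved. The work goes in short steps, Python scripts to look and compute and a tool call to move; the robot and the scene stay as the last step left them, time stands still between calls to the robot, and variables do not carry over. Pictures are saved under pics/ and viewed, at most 10 in all, crops included, and the job is handed in when it is done.

```bash
ls; mkdir -p pics
```

Run:
```python
from cell import robot
import cv2,json
for n in("scene","side","wrist"):
    c=robot.get_calibration(n)
    im=robot.camera(n); cv2.imwrite(f"pics/{n}0.png",im)
    print(n,{k:(v.tolist() if hasattr(v,'tolist') else v) for k,v in c.items()})
s=robot.get_state();print(s)
```

```text
cell.py
pics
scene {'fx': 439.89071896042077, 'fy': 439.89071896042077, 'cx': 257.09499866627436, 'cy': 190.44343157130322, 'R': [[0.7846758755395855, -0.6197341664412062, -0.014605933438438475], [-0.2810522459063235, -0.3346556988099057, -0.8994527215618757], [0.5525336237888117, 0.7098838821944593, -0.43677393281115895]], 't': [-0.4592163933297368, 0.21138358817510894, 0.9690528095060602]}
side {'fx': 384.0825127693266, 'fy': 384.0825127693266, 'cx': 258.6260208728514, 'cy': 186.5892121233762, 'R': [[-0.9191009583698645, -0.3940152613926544, 0.0023242446676883435], [-0.17625621503010497, 0.4058546302080797, -0.896780779121589], [0.35240200763738355, -0.8246417361062569, -0.44246901822025964]], 't': [0.40458856563247186, 0.2459768941687514, 0.752830044511974]}
wrist {'fx': 303.9461247600848, 'fy': 303.9461247600848, 'cx': 254.26289982771206, 'cy': 194.01353963719947, 'R': [[0.999998334488482, 0.0011073667647198639, -0.0014507787954842154], [0.0015147124407145884, -0.9470000202989273, 0.3212299288672464], [-0.0010181682017118877, -0.32123159136778967, -0.9470001204016995]], 
[... 212 characters left out ...]
rray([-0.0004155 , -0.00281903,  0.00041403, -0.00510528, -0.00034498,
       -0.00030409,  0.00011944]), 'joint_efforts': array([-1.46674727e-03, -5.27863634e+01, -1.26819178e+00, -1.53587687e+01,
       -5.24473807e-02,  3.92338901e-03,  1.12435155e-04]), 'position': array([ 6.24529791e-01, -1.21273990e-05,  2.38116326e-01]), 'eef_rot': array([[-7.40591743e-05,  9.99999054e-01, -1.37385330e-03],
       [ 9.99999995e-01,  7.39602623e-05, -7.20467164e-05],
       [-7.19450376e-05, -1.37385863e-03, -9.99999054e-01]]), 'wrist_force': array([ 0.34876162,  0.95396831, -0.0479184 ]), 'ft_torque': array([0.01869794, 0.00806176, 0.00891709]), 'grasp_force': 0.0, 'gripper_width': 0.9997730571120625}
```

View pics/scene0.png

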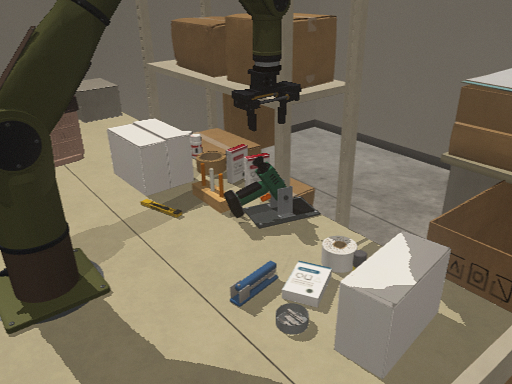

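View pics/side0.png

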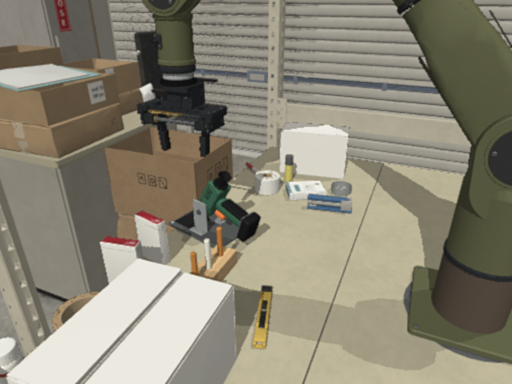

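View pics/wrist0.png

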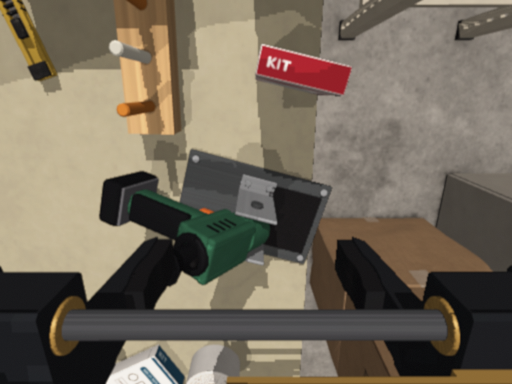

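The white stick is in the middle hole (wrist top ≈(116,47), side ≈(207,242)). The gun mouth is at wrist ≈(190,255), partly behind a finger. I'll measure coarsely now, then look again from a clearer pose.

Create h.py:
```python
import numpy as np,cv2
from cell import robot
def ray(c,uv):
    R=np.array(c["R"]);t=np.array(c["t"])
    d=R.T@np.array([(uv[0]-c["cx"])/c["fx"],(uv[1]-c["cy"])/c["fy"],1.]);return -R.T@t,d/np.linalg.norm(d)
def plane(c,uv,z):
    o,d=ray(c,uv);return o+d*(z-o[2])/d[2]
def tri(obs):
    A=np.zeros((3,3));b=np.zeros(3);P=[]
    for c,uv in obs:
        o,d=ray(c,uv);M=np.eye(3)-np.outer(d,d);A+=M;b+=M@o;P.append((M,o))
    x=np.linalg.solve(A,b);return x,[np.linalg.norm(M@(x-o)) for M,o in P]
def proj(c,X):
    p=np.array(c["R"])@X+np.array(c["t"]);return c["fx"]*p[0]/p[2]+c["cx"],c["fy"]*p[1]/p[2]+c["cy"]
def crop(im,x,y,w,h,k,fn):cv2.imwrite(fn,cv2.resize(im[y:y+h,x:x+w],None,fx=k,fy=k,interpolation=cv2.INTER_CUBIC))
```

Run:
```python
from h import *
w=robot.get_calibration("wrist")
print("stick top",plane(w,(116,47),.106),"mouth",plane(w,(190,255),.172))
for p in [(195,155),(330,188),(303,262)]:print(plane(w,p,.006))
im=cv2.imread("pics/wrist0.png");s=cv2.imread("pics/side0.png");sc=cv2.imread("pics/scene0.png")
k=lambda i,x,y:cv2.resize(i[y:y+130,x:x+130],(390,390),interpolation=cv2.INTER_CUBIC)
cv2.imwrite("pics/crop0.png",np.hstack([k(s,155,165),k(sc,185,130)]))
```

```text
stick top [0.50845729 0.1173296  0.106     ] mouth [ 0.57257775 -0.03955125  0.172     ]
[0.54850982 0.00665276 0.006     ]
[ 0.72165205 -0.03659463  0.006     ]
[ 0.69229449 -0.14674439  0.006     ]
```

View pics/crop0.png

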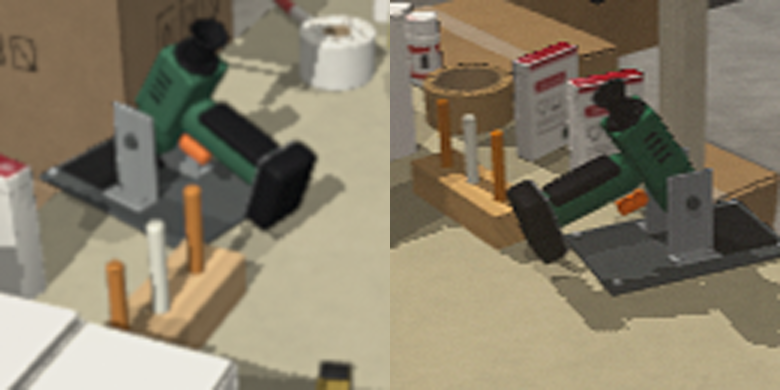

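Side crop and scene crop show the gun: black mouth at side ≈(224,178), scene ≈(389,159)/3 offset → (388/3...) i.e. around (258,161), with the handle toward the robot. I'll go to a clear wrist view of the mouth.

Call:
{"fn": "drive_effector", "kwargs": {
  "increments": [-0.04,-0.02,-0.01,0,0,0,1,-0.08,-0.04,-0.02,0,0,0,1,-0.1,-0.06,-0.03,0,0,0,1,-0.1,-0.06,-0.03,0,0,0,1,-0.1,-0.06,-0.03,0,0,0,1]
}}

```text
clock: 0.65
position: [0.565, -0.1001, 0.2689]
eef_rot: [[0.001, 1.0, 0.001], [1.0, -0.001, 0.0], [0.0, 0.001, -1.0]]
wrist_force: [0.3, -0.3, -0.7]
gripper_width: 1.001
grasp_force: 0.0
```

Run:
```python
from h import *
import json
w=robot.get_calibration("wrist");im=robot.camera("wrist");cv2.imwrite("pics/wrist1.png",im)
json.dump({k:np.array(v).tolist() for k,v in w.items()},open("w1.json","w"))
```

```text
(no output)
```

View pics/wrist1.png

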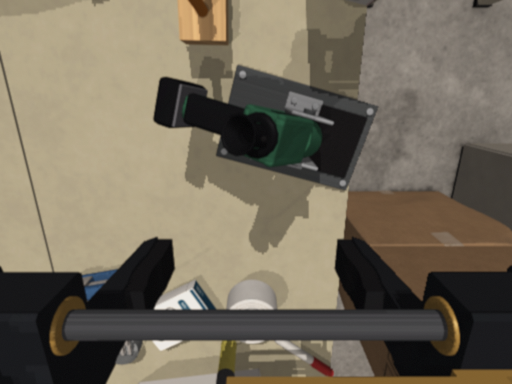

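The wrist view shows the mouth (black ring) around (262,133), and plate corners near (238,67), (377,106), (345,189), (218,154). I'll enlarge and brighten the mouth.

Run:
```python
from h import *
im=cv2.imread("pics/wrist1.png")
b=np.clip((im/255.)**.45*255,0,255).astype(np.uint8)
crop(b,200,60,190,140,4,"pics/crop1.png")
```

```text
(no output)
```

View pics/crop1.png

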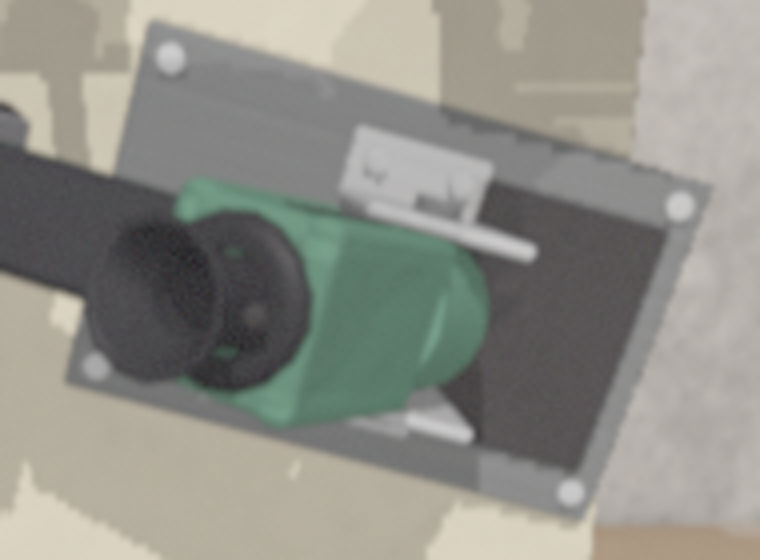

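The flared rim is an ellipse centred at crop (155,300) → wrist pixel (238.8,135.0), 34×41 px. Plate corners are also clear.

Run:
```python
from h import *
import json
w=json.load(open("w1.json"));w={k:np.array(v) for k,v in w.items()}
s=robot.get_calibration("side");c=robot.get_calibration("scene")
m=plane(w,(238.8,135),.172);print("mouth",m,"side",proj(s,m),"scene",proj(c,m))
K=[plane(w,(200+a/4,60+b/4),.006) for a,b in[(152,20),(712,187),(583,522),(67,382)]]
for i in range(4):
    d=K[(i+1)%4]-K[i];print(K[i],np.linalg.norm(d),np.degrees(np.arctan2(d[1],d[0])))
print("centre",np.mean(K,0))
# stick: mask in side + wrist0
im=cv2.imread("pics/side0.png");h=cv2.cvtColor(im,cv2.COLOR_BGR2HSV)
def top(name,img,box):
    x,y,X,Y=box;hh=cv2.cvtColor(img,cv2.COLOR_BGR2HSV)[y:Y,x:X];mk=((hh[...,1]<40)&(hh[...,2]>120)).astype(np.uint8)
    n,l,st,ce=cv2.connectedComponentsWithStats(mk);i=1+np.argmax(st[1:,4]);print(name,st[i]+np.array([x,y,0,0,0]),ce[i]+[x,y])
    r=st[i][1]; xs=np.where(l[r+2]==i)[0]+x;print(' row',r+y+2,xs.min(),xs.max())
top("side",im,(200,232,215,275)); top("scene",cv2.imread("pics/scene0.png"),(205,165,217,195))
top("wrist",cv2.imread("pics/wrist0.png"),(105,35,160,70))
for z in(.106,.036):
    X=np.array([.5085,.1173,z]);print(z,proj(s,X),proj(c,X))
```

```text
mouth [ 0.55157028 -0.04998742  0.172     ] side (np.float64(223.99304937421996), np.float64(175.73819333043573)) scene (np.float64(257.871837594249), np.float64(159.57940948182102))
[0.54372983 0.01348462 0.006     ] 0.18688239541800156 -15.456227467271281
[ 0.7238535  -0.03631993  0.006     ] 0.11792040318204017 -105.09115429210217
[ 0.69315228 -0.15017359  0.006     ] 0.18708336884401827 164.47419040281622
[ 0.51289559 -0.10009653  0.006     ] 0.11769209606362098 74.81178012416524
centre [ 0.6184078  -0.06827636  0.006     ]
side [204 238   7  31 164] [207.09756098 252.35365854]
 row 240 204 209
scene [210 169   4  22  49] [211.36734694 179.44897959]
 row 171 210 212
wrist [109  40  31  16 217] [118.42396313  47.61751152]
 row 42 111 119
0.106 (np.float64(205.64821926903346), np.float64(239.64140586544553)) (np.float64(211.13955605981036), np.float64(167.84076529114105))
0.036 (np.float64(207.5745638578583), np.float64(267.0619238092622)) (np.float64(212.54730858674975), np.float64(189.38611054875528))
```

Call:
{"fn": "drive_effector", "kwargs": {
  "increments": [0.045,-0.01,0,0,0,0,1,0.09,-0.02,0,0,0,0,1,0.135,-0.035,0,0,0,0,1,0.17,-0.045,0.03,0,0,0,0.7,0.2,-0.055,0.06,0,0,0,0.7,0.2174,-0.0565,0.09,0,0,0,0.7,0.2174,-0.0565,0.09,0,0,0,0.7,0.2174,-0.0565,0.09,0,0,0,0.7],
  "grip_force": 30
}}

```text
clock: 1.5
position: [0.5086, 0.1181, 0.1786]
eef_rot: [[-0.002, 1.0, -0.001], [1.0, 0.002, -0.0], [-0.0, -0.001, -1.0]]
wrist_force: [0.1, -1.4, 0.4]
gripper_width: 0.697
grasp_force: 0.0
```

Run:
```python
from h import *
w=robot.get_calibration("wrist");im=robot.camera("wrist");cv2.imwrite("pics/wrist2.png",im)
s=robot.get_state();print(s["position"],s["eef_rot"])
for X in([.5085,.1173,.106],[.5085,.1173,.036]):print(proj(w,np.array(X)))
p=s["position"];print(proj(w,p),proj(w,np.r_[p[:2],.106]))
```

```text
[0.50942551 0.11704448 0.1793782 ] [[ 2.72652627e-04  9.99999354e-01  1.10361625e-03]
 [ 9.99999897e-01 -2.72252334e-04 -3.62843931e-04]
 [-3.62543235e-04  1.10371506e-03 -9.99999325e-01]]
(np.float64(255.84646415664227), np.float64(206.19237644610337))
(np.float64(255.5493141019518), np.float64(180.6591157018857))
(np.float64(258.1307344482146), np.float64(255.57314275305686)) (np.float64(257.05058408886117), np.float64(206.50703818752595))
```

View pics/wrist2.png

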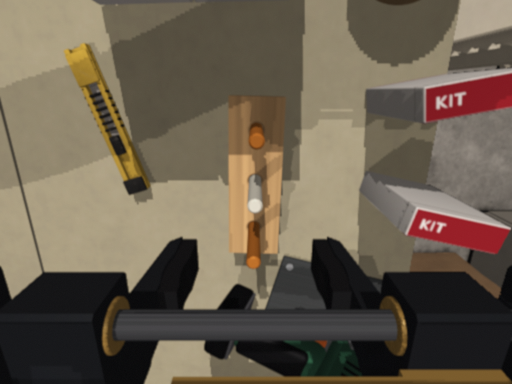

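The white stick's top is at (255,206), within 1 px of the prediction, and the fingers straddle it across x. Descend and grip.

Call:
{"fn": "drive_effector", "kwargs": {
  "increments": [0,0,0.04,0,0,0,0.6,0,0,0.08,0,0,0,0.5,0,-0.0005,0.103,0,0,0,0.4,0,-0.0005,0.103,0,0,0,0.4,0,-0.0005,0.103,0,0,0,0,0,-0.0005,0.103,0,0,0,0,0,-0.0005,0.103,0,0,0,0,0,-0.0005,0.103,0,0,0,0],
  "grip_force": 30
}}

```text
clock: 2.35
position: [0.509, 0.1176, 0.0772]
eef_rot: [[0.0, 1.0, 0.003], [1.0, -0.0, 0.001], [0.001, 0.003, -1.0]]
wrist_force: [0.0, 0.4, 7.5]
gripper_width: 0.125
grasp_force: 30.0
```

Call:
{"fn": "drive_effector", "kwargs": {
  "increments": [0,0,-0.02,0,0,0,0,0,0,-0.05,0,0,0,0,0,0,-0.09,0,0,0,0,0,0,-0.13,0,0,0,0,0,0,-0.16,0,0,0,0,0,0,-0.16,0,0,0,0]
}}

```text
clock: 2.95
position: [0.5106, 0.1182, 0.2403]
eef_rot: [[0.0, 1.0, 0.009], [1.0, -0.0, 0.003], [0.003, 0.009, -1.0]]
wrist_force: [0.4, 0.7, -1.0]
gripper_width: 0.126
grasp_force: 30.0
```

Run:
```python
from h import *
from scipy.spatial.transform import Rotation as Ro
s=robot.get_state();p=s["position"];R=s["eef_rot"]
y=np.radians(-15.3);t=np.radians(32)
m=np.array([.5516,-.05,.172]);b=np.array([-np.sin(t)*np.cos(y),-np.sin(t)*np.sin(y),np.cos(t)])
z=-b;g=np.array([np.cos(t)*np.cos(y),np.cos(t)*np.sin(y),np.sin(t)]) # gun x, in tilt plane
print("b",b,"x.b",g@b)
G=np.c_[np.cross(g,z),g,z]
print(G,p,robot.get_state()["gripper_width"])
for d in(.085,.12):
    T=m+b*d;print(d,T,"tool shift",R.T@(T-p),"rotvec",Ro.from_matrix(R.T@G).as_rotvec())
import json
for n in("side","scene"):
    c=robot.get_calibration(n);im=robot.camera(n)
    a=proj(c,p);e=proj(c,p+R[:,2]*.07);print(n,a,e);x,yy=int(a[0]),int((a[1]+e[1])/2)
    cv2.imwrite(f"pics/{n}3c.png",cv2.resize(im[yy-60:yy+60,x-60:x+60],(380,380)))
cv2.imwrite("pics/c3.png",np.hstack([cv2.imread("pics/side3c.png"),cv2.imread("pics/scene3c.png")]))
```

```text
b [-0.51113756  0.13983141  0.8480481 ] x.b -1.9273020159712817e-17
[[ 0.26387305  0.81799108  0.51113756]
 [ 0.96455742 -0.22377704 -0.13983141]
 [ 0.          0.52991926 -0.8480481 ]] [0.51055163 0.11824361 0.24025288] 0.1261076165371712
0.085 [ 0.50815331 -0.03811433  0.24408409] tool shift [-0.15634748 -0.00230269 -0.00428934] rotvec [-0.54649139 -0.07831488  0.25845451]
0.12 [ 0.49026349 -0.03322023  0.27376577] tool shift [-0.15137693 -0.01992376 -0.03411871] rotvec [-0.54649139 -0.07831488  0.25845451]
side (np.float64(200.30187260525662), np.float64(180.54270363448074)) (np.float64(202.26679118908243), np.float64(212.49730733724746))
scene (np.float64(208.6817140983415), np.float64(123.29687554196182)) (np.float64(210.36268659407625), np.float64(146.8244297059361))
```

View pics/c3.png

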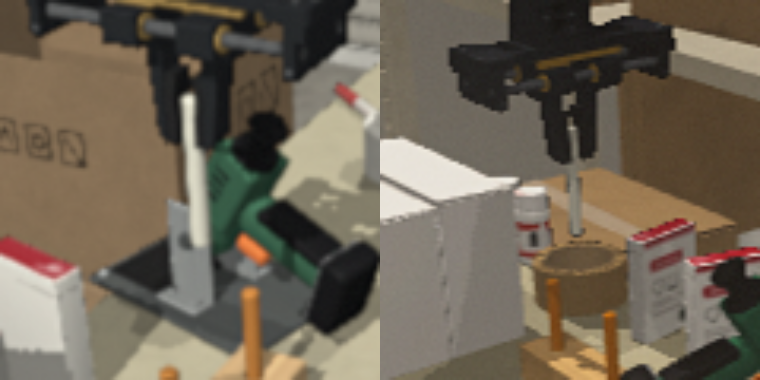

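The stick is held straight, with its front end where predicted (70 mm ahead of the TCP). I'll swing to a staging pose 50 mm out along the bore axis.

The manual's scale: turns go in shares of 180 degrees. Converting my numbers, -0.05 rad / 3.1416 = -0.0159.

Call:
{"fn": "drive_effector", "kwargs": {
  "increments": [-0.02,-0.005,-0.034,-0.0318,-0.0048,0.0159,0,-0.05,-0.01,-0.034,-0.07,-0.0095,0.0318,0,-0.09,-0.015,-0.034,-0.1082,-0.0159,0.0509,0,-0.125,-0.02,-0.034,-0.1464,-0.0207,0.07,0,-0.1514,-0.0199,-0.0341,-0.174,-0.0249,0.0823,0,-0.1514,-0.0199,-0.0341,-0.174,-0.0249,0.0823,0,-0.1514,-0.0199,-0.0341,-0.174,-0.0249,0.0823,0,-0.1514,-0.0199,-0.0341,-0.174,-0.0249,0.0823,0]
}}

```text
clock: 3.85
position: [0.4788, -0.0367, 0.2632]
eef_rot: [[0.26, 0.874, 0.411], [0.962, -0.2, -0.185], [-0.079, 0.443, -0.893]]
wrist_force: [-0.1, -0.2, -0.6]
gripper_width: 0.119
grasp_force: 30.0
```

Create rel.py:
```python
from h import *
from scipy.spatial.transform import Rotation as Ro
s=robot.get_state();p=s["position"];R=s["eef_rot"]
y=np.radians(-15.3);t=np.radians(32)
m=np.array([.5516,-.05,.172]);b=np.array([-np.sin(t)*np.cos(y),-np.sin(t)*np.sin(y),np.cos(t)])
g=np.array([np.cos(t)*np.cos(y),np.cos(t)*np.sin(y),np.sin(t)]);G=np.c_[np.cross(g,-b),g,-b]
d=(p-m)@b;print("d",d,"lateral(tool)",R.T@(m+b*d-p),"rot err",Ro.from_matrix(R.T@G).as_rotvec(),"Faxial",s["wrist_force"]@b,"F",s["wrist_force"],"w",s["gripper_width"])
```

```bash
python3 rel.py
```

```text
d 0.11642397675172661 lateral(tool) [ 0.00572139  0.01429507 -0.00179905] rot err [-0.0975493   0.06783223  0.04132432] Faxial -0.5122383587050346 F [-0.07976524 -0.17685842 -0.62293519] w 0.11945553874888262
```

Run:
```python
from h import *
s=robot.get_state();p=s["position"];R=s["eef_rot"]
o=[]
for n in("side","scene"):
    c=robot.get_calibration(n);im=robot.camera(n)
    cv2.imwrite(f"pics/{n}4.png",im)
    x,y=[int(v) for v in proj(c,np.array([.5516,-.05,.172]))];y-=20
    o.append(cv2.resize(im[y-35:y+35,x-35:x+35],(390,390),interpolation=cv2.INTER_CUBIC))
    print(n,"offset",x-35,y-35,"tcp",proj(c,p),"front",proj(c,p+R[:,2]*.07),"mouth",proj(c,np.array([.5516,-.05,.172])))
o=np.hstack(o);cv2.imwrite("pics/c4.png",np.clip((o/255.)**.6*255,0,255).astype(np.uint8))
```

```text
side offset 188 120 tcp (np.float64(249.22378050105144), np.float64(145.48912376399457)) front (np.float64(240.40517708531277), np.float64(167.61902186029224)) mouth (np.float64(223.9844284538358), np.float64(175.73408757177793))
scene offset 222 104 tcp (np.float64(231.09710169061339), np.float64(130.9817445297033)) front (np.float64(244.17336696097686), np.float64(153.26065421384007)) mouth (np.float64(257.88359792320745), np.float64(159.57804138654197))
```

View pics/c4.png

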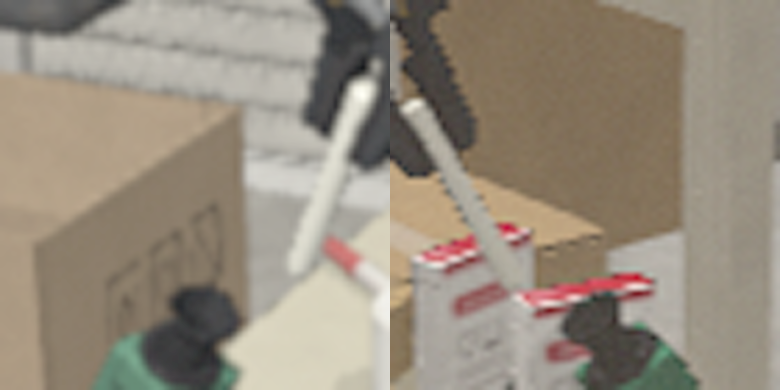

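The pose wasn't fully reached (the front end is 14 mm off axis). I'll check for a joint limit and give it more time.

To row units: -0.0975 rad / 3.1416 = -0.031.

```bash
python3 -c "
from cell import robot;print(robot.get_state()['joints'])"
```

```text
[-0.20486326  0.37497141  0.00750037  2.36202875  1.50481429  0.26281991
 -1.8940101 ]
```

Call:
{"fn": "drive_effector", "kwargs": {
  "increments": [0.0057,0.0143,-0.0053,-0.031,0.0216,0.0131,0,0.0057,0.0143,-0.0053,-0.031,0.0216,0.0131,0,0.0057,0.0143,-0.0053,-0.031,0.0216,0.0131,0]
}}

```text
clock: 4.25
position: [0.4909, -0.0328, 0.2743]
eef_rot: [[0.263, 0.818, 0.511], [0.965, -0.223, -0.139], [0.0, 0.53, -0.848]]
wrist_force: [0.3, -0.8, -0.4]
gripper_width: 0.121
grasp_force: 30.0
```

```bash
python3 rel.py;  python3 -c "
from cell import robot;print(robot.get_state()['joints'])"
```

```text
d 0.12019519662251607 lateral(tool) [-6.07122369e-04 -7.26107258e-04 -1.99265622e-07] rot err [-0.00039855 -0.00080457  0.00043446] Faxial -0.5936967188123995 F [ 0.27985916 -0.81952671 -0.39626834] w 0.12081222529542605
[-0.04122846  0.36432384 -0.19374322  2.41348755  1.98967936  0.34148641
 -2.40140361]
```

Call:
{"fn": "drive_effector", "kwargs": {
  "increments": [-0.0005,-0.0005,0.02,0,0,0,0,-0.0005,-0.0005,0.04,0,0,0,0,-0.0005,-0.0005,0.05,0,0,0,0,-0.0005,-0.0005,0.06,0,0,0,0,-0.0005,-0.0005,0.06,0,0,0,0]
}}

```text
clock: 4.75
position: [0.522, -0.0418, 0.2229]
eef_rot: [[0.264, 0.818, 0.511], [0.964, -0.224, -0.14], [-0.0, 0.53, -0.848]]
wrist_force: [-0.3, -0.1, -0.9]
gripper_width: 0.123
grasp_force: 30.0
```

```bash
python3 rel.py
```

```text
d 0.05948417735860752 lateral(tool) [-9.20829550e-05 -9.28478289e-04  2.52567637e-07] rot err [-0.0002402   0.00032128 -0.00029169] Faxial -0.5841398467012787 F [-0.33566882 -0.13623542 -0.86865686] w 0.12348214044072907
```

Call:
{"fn": "drive_effector", "kwargs": {
  "increments": [0,-0.0005,0.005,0,0,0,0,0,-0.0005,0.01,0,0,0,0,0,-0.0005,0.013,0,0,0,0,0,-0.0005,0.013,0,0,0,0]
}}

```text
clock: 5.15
position: [0.5285, -0.0433, 0.2128]
eef_rot: [[0.264, 0.817, 0.513], [0.965, -0.224, -0.14], [0.001, 0.532, -0.847]]
wrist_force: [-0.1, 0.8, 0.3]
gripper_width: 0.122
grasp_force: 30.0
```

```bash
python3 rel.py
```

```text
d 0.04736349229322425 lateral(tool) [-3.43020319e-04 -1.21806929e-03 -2.89425914e-06] rot err [ 0.0021647  -0.00075085 -0.00061656] Faxial 0.41391828149601406 F [-0.06519579  0.81107233  0.31505392] w 0.1218371615687035
```

Call:
{"fn": "drive_effector", "kwargs": {
  "increments": [0,0,0.004,0,0,0,0,0,0,0.008,0,0,0,0,0,0,0.011,0,0,0,0,0,0,0.014,0,0,0,0,0,0,0.014,0,0,0,0]
}}

```text
clock: 5.65
position: [0.5347, -0.0449, 0.2001]
eef_rot: [[0.263, 0.818, 0.511], [0.965, -0.224, -0.138], [0.001, 0.529, -0.848]]
wrist_force: [-1.8, 1.7, -3.2]
gripper_width: 0.125
grasp_force: 30.0
```

```bash
python3 rel.py
```

```text
d 0.03322796725371039 lateral(tool) [-4.35689751e-04  7.50806153e-05 -6.01007494e-07] rot err [-0.00054116 -0.00128622 -0.00026726] Faxial -1.5712232715815357 F [-1.84100498  1.69756241 -3.24227201] w 0.12502769879855605
```

Call:
{"fn": "drive_effector", "kwargs": {
  "increments": [0,0,0.003,0,0,0,0,0,0,0.006,0,0,0,0,0,0,0.009,0,0,0,0,0,0,0.009,0,0,0,0]
}}

```text
clock: 6.05
position: [0.5391, -0.0461, 0.1926]
eef_rot: [[0.263, 0.818, 0.511], [0.965, -0.224, -0.138], [0.001, 0.529, -0.848]]
wrist_force: [-2.5, 1.9, -1.0]
gripper_width: 0.122
grasp_force: 30.0
```

```bash
python3 rel.py
```

```text
d 0.02444129586958847 lateral(tool) [-4.37869711e-04  1.83227437e-04 -6.93042520e-07] rot err [-6.35811227e-04 -1.31670532e-03 -7.60704179e-05] Faxial 0.738033001695695 F [-2.54868502  1.87431275 -0.97492517] w 0.12196187395085804
```

Call:
{"fn": "drive_effector", "kwargs": {
  "increments": [0,0,0.003,0,0,0,0,0,0,0.006,0,0,0,0,0,0,0.009,0,0,0,0,0,0,0.012,0,0,0,0]
}}

```text
clock: 6.45
position: [0.5449, -0.0476, 0.1827]
eef_rot: [[0.263, 0.818, 0.511], [0.965, -0.223, -0.138], [0.001, 0.529, -0.848]]
wrist_force: [-7.5, 1.8, 3.9]
gripper_width: 0.125
grasp_force: 30.0
```

```bash
python3 rel.py
```

```text
d 0.012878573394439716 lateral(tool) [-5.30986794e-04  3.38065462e-04 -1.03031435e-06] rot err [-0.00058896 -0.00156551  0.00052689] Faxial 7.406500503541711 F [-7.47676686  1.81043093  3.92865576] w 0.1249251235619184
```

Call:
{"fn": "drive_effector", "kwargs": {
  "increments": [0,0,0.002,0,0,0,0,0,0,0.003,0,0,0,0]
}}

```text
clock: 6.65
position: [0.5463, -0.048, 0.1801]
eef_rot: [[0.263, 0.819, 0.511], [0.965, -0.223, -0.138], [0.001, 0.529, -0.849]]
wrist_force: [-7.8, 2.7, 4.5]
gripper_width: 0.123
grasp_force: 30.0
```

```bash
python3 rel.py
```

```text
d 0.009851118318827602 lateral(tool) [-5.14233617e-04  5.14333617e-04 -1.31706087e-06] rot err [-0.00100535 -0.0015558   0.00048075] Faxial 8.229394607745292 F [-7.81945771  2.73316487  4.5403012 ] w 0.12268330769712575
```

Only clutch drag (~8 N) so far, at a depth of about 60 mm. I'll release, back off along the axis and shut the fingers to push on the stick's end.

Call:
{"fn": "drive_effector", "kwargs": {
  "increments": [0,0,0,0,0,0,0.35,0,0,0,0,0,0,0.35,0,0,-0.02,0,0,0,0.35,0,0,-0.045,0,0,0,0.35,0,0,-0.06,0,0,0,0.35,0,0,-0.06,0,0,0,0,0,0,-0.06,0,0,0,0,0,0,-0.06,0,0,0,0]
}}

```text
clock: 7.45
position: [0.5179, -0.0405, 0.2312]
eef_rot: [[0.265, 0.816, 0.514], [0.964, -0.224, -0.14], [0.001, 0.532, -0.847]]
wrist_force: [0.2, -0.2, -0.9]
gripper_width: 0.097
grasp_force: 0.0
```

```bash
python3 rel.py
```

Run:
```python
from h import *
s=robot.get_state();p=s["position"];R=s["eef_rot"];m=np.array([.5516,-.05,.172]);b=np.array([-.511,.14,.848])
o=[]
for n in("side","scene","wrist"):
    c=robot.get_calibration(n);im=robot.camera(n)
    x,y=[int(v) for v in proj(c,m+b*.02)];r=30 if n!="wrist" else 65
    x=min(max(x,r),511-r);y=min(max(y,r),383-r)
    o.append(cv2.resize(im[y-r:y+r,x-r:x+r],(264,264),interpolation=cv2.INTER_CUBIC))
    print(n,"off",x-r,y-r,"k",264/(2*r),"tcp",proj(c,p),"mouth",proj(c,m),"end40",proj(c,m+b*.04))
o=np.hstack(o);cv2.imwrite("pics/c5.png",np.clip((o/255.)**.6*255,0,255).astype(np.uint8))
```

```text
d 0.06879713557225925 lateral(tool) [-2.71443446e-04 -1.68568218e-03 -4.89345235e-06] rot err [ 0.00283021 -0.00045167 -0.00113658] Faxial -0.8849569136925163 F [ 0.24318113 -0.24455189 -0.85662815] w 0.09687588191292502
side off 197 140 k 4.4 tcp (np.float64(234.28593784127688), np.float64(155.9534276430522)) mouth (np.float64(223.9844284538358), np.float64(175.73408757177793)) end40 (np.float64(230.16042443047505), np.float64(164.7597599914845))
scene off 224 124 k 4.4 tcp (np.float64(244.9299905797268), np.float64(140.1781594010788)) mouth (np.float64(257.88359792320745), np.float64(159.57804138654197)) end40 (np.float64(250.18697980424392), np.float64(148.7099517510592))
wrist off 189 152 k 2.0307692307692307 tcp (np.float64(257.43837643063216), np.float64(252.11673154871684)) mouth (np.float64(254.1351533432354), np.float64(206.86929431527582)) end40 (np.float64(254.23436478992625), np.float64(229.6484693541828))
```

View pics/c5.png

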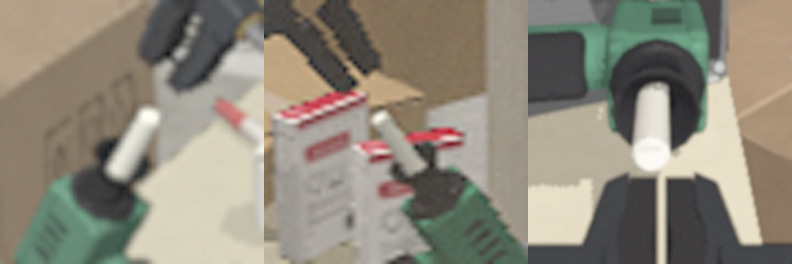

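The stick stands centred in the funnel, its end at side (230,166) and wrist (250,228), about 40 mm out as expected and about 2.5 mm left of the finger gap. I'll finish shutting the fingers, shift and approach.

Call:
{"fn": "drive_effector", "kwargs": {
  "increments": [0,-0.0022,0,0,0,0,0,0,-0.0022,0,0,0,0,0,0,-0.0022,0.01,0,0,0,0,0,-0.0022,0.02,0,0,0,0,0,-0.0022,0.026,0,0,0,0,0,-0.0022,0.026,0,0,0,0],
  "grip_force": 40
}}

```text
clock: 8.2
position: [0.5288, -0.0436, 0.2071]
eef_rot: [[0.265, 0.817, 0.512], [0.964, -0.225, -0.139], [0.001, 0.53, -0.848]]
wrist_force: [-0.0, -0.5, -0.2]
gripper_width: 0.008
grasp_force: 0.0
```

```bash
python3 rel.py
```

```text
d 0.04233328607569285 lateral(tool) [-1.87649742e-04  1.43013853e-03  8.56107440e-07] rot err [ 0.00067082 -0.00054735 -0.00119714] Faxial -0.21262041734343456 F [-0.01725021 -0.47383657 -0.18298539] w 0.008188694801140196
```

Call:
{"fn": "drive_effector", "kwargs": {
  "increments": [0,0,0.002,0,0,0,0,0,0,0.004,0,0,0,0,0,0,0.006,0,0,0,0]
}}

```text
clock: 8.5
position: [0.5315, -0.0439, 0.2037]
eef_rot: [[0.263, 0.817, 0.514], [0.965, -0.223, -0.139], [0.001, 0.532, -0.847]]
wrist_force: [-5.5, 1.5, 8.8]
gripper_width: 0.006
grasp_force: 5.8
```

```bash
python3 rel.py
```

```text
d 0.03800912617378475 lateral(tool) [-5.62428073e-04  9.67086061e-04  2.04010932e-06] rot err [ 2.87102901e-03 -1.30944061e-03  2.53839330e-05] Faxial 10.465453868672508 F [-5.50088031  1.46909675  8.78289982] w 0.006486017969112468
```

Call:
{"fn": "drive_effector", "kwargs": {
  "increments": [0,0,0.001,0,0,0,0,0,0,0.002,0,0,0,0]
}}

```text
clock: 8.7
position: [0.5324, -0.0439, 0.2024]
eef_rot: [[0.262, 0.816, 0.514], [0.965, -0.223, -0.139], [0.001, 0.533, -0.846]]
wrist_force: [-5.4, 1.5, 10.6]
gripper_width: 0.003
grasp_force: 5.6
```

```bash
python3 rel.py
```

```text
d 0.036442322616074524 lateral(tool) [-8.03710749e-04  9.55397971e-04  1.63875285e-06] rot err [ 0.00324017 -0.00181433  0.00059262] Faxial 11.944381954054615 F [-5.39232957  1.52923508 10.58232986] w 0.0032234251973839926
```

Call:
{"fn": "drive_effector", "kwargs": {
  "increments": [0,0,0.001,0,0,0,0,0,0,0.002,0,0,0,0]
}}

```text
clock: 8.9
position: [0.5334, -0.0441, 0.2007]
eef_rot: [[0.262, 0.817, 0.514], [0.965, -0.223, -0.139], [0.001, 0.533, -0.846]]
wrist_force: [-4.4, 1.4, 8.3]
gripper_width: 0.006
grasp_force: 4.2
```

```bash
python3 rel.py
```

```text
d 0.03449992009773073 lateral(tool) [-8.50514156e-04  9.64742796e-04  1.51027144e-06] rot err [ 0.00323691 -0.00189768  0.00064826] Faxial 9.495337014004456 F [-4.37495492  1.3568145   8.33609319] w 0.00561476478572794
```

Steady ~10 N drag. Continuing in small steps, watching for a rise.

Call:
{"fn": "drive_effector", "kwargs": {
  "increments": [0,0,0.001,0,0,0,0,0,0,0.002,0,0,0,0]
}}

```text
clock: 9.1
position: [0.5344, -0.0444, 0.1991]
eef_rot: [[0.262, 0.817, 0.514], [0.965, -0.223, -0.139], [0.001, 0.533, -0.846]]
wrist_force: [-5.8, 2.4, 9.2]
gripper_width: 0.005
grasp_force: 5.4
```

```bash
python3 rel.py
```

```text
d 0.032528054184897015 lateral(tool) [-8.93029211e-04  9.75402760e-04  1.40475182e-06] rot err [ 0.00323503 -0.00196247  0.00075953] Faxial 11.08252844144699 F [-5.77185941  2.37063078  9.19856516] w 0.005270344260128415
```

Call:
{"fn": "drive_effector", "kwargs": {
  "increments": [0,0,0.001,0,0,0,0,0,0,0.002,0,0,0,0]
}}

```text
clock: 9.3
position: [0.5355, -0.0446, 0.1974]
eef_rot: [[0.262, 0.816, 0.514], [0.965, -0.223, -0.139], [0.001, 0.533, -0.846]]
wrist_force: [-6.3, 1.3, 8.9]
gripper_width: 0.007
grasp_force: 5.4
```

```bash
python3 rel.py
```

```text
d 0.03054379236469812 lateral(tool) [-9.00510195e-04  9.45436396e-04  1.33394847e-06] rot err [ 0.00328412 -0.00196856  0.00071542] Faxial 11.000517608408796 F [-6.34430698  1.26645591  8.93889598] w 0.006944287392339121
```

Call:
{"fn": "drive_effector", "kwargs": {
  "increments": [0,0,0.001,0,0,0,0,0,0,0.002,0,0,0,0]
}}

```text
clock: 9.5
position: [0.5365, -0.0449, 0.1957]
eef_rot: [[0.262, 0.816, 0.514], [0.965, -0.223, -0.139], [0.001, 0.533, -0.846]]
wrist_force: [-5.3, 1.2, 9.3]
gripper_width: 0.006
grasp_force: 5.7
```

```bash
python3 rel.py
```

```text
d 0.028516063167834477 lateral(tool) [-8.89673066e-04  9.29077762e-04  1.33148343e-06] rot err [ 0.00327486 -0.00192507  0.00066521] Faxial 10.807892925882758 F [-5.32278217  1.24796717  9.3305015 ] w 0.005539428749678162
```

Call:
{"fn": "drive_effector", "kwargs": {
  "increments": [0,0,0.001,0,0,0,0,0,0,0.002,0,0,0,0]
}}

```text
clock: 9.7
position: [0.5375, -0.0452, 0.194]
eef_rot: [[0.262, 0.817, 0.514], [0.965, -0.223, -0.139], [0.001, 0.533, -0.846]]
wrist_force: [-6.2, 1.8, 9.7]
gripper_width: 0.007
grasp_force: 5.9
```

```bash
python3 rel.py|cut -c1-12; python3 rel.py | grep -o 'Faxial [0-9.]*'
```

```text
d 0.02653646
Faxial 11.677298515174382
```

Call:
{"fn": "drive_effector", "kwargs": {
  "increments": [0,0,0.001,0,0,0,0,0,0,0.002,0,0,0,0]
}}

```text
clock: 9.9
position: [0.5385, -0.0455, 0.1923]
eef_rot: [[0.262, 0.817, 0.514], [0.965, -0.223, -0.139], [0.001, 0.533, -0.846]]
wrist_force: [-5.0, 2.0, 10.8]
gripper_width: 0.007
grasp_force: 6.0
```

```bash
python3 rel.py
```

```text
d 0.024556816490937283 lateral(tool) [-9.17344358e-04  9.56756173e-04  1.23579040e-06] rot err [ 0.00321957 -0.00201275  0.00074736] Faxial 11.99938674114891 F [-5.02282002  2.01062373 10.79052765] w 0.007221618112201541
```

Call:
{"fn": "drive_effector", "kwargs": {
  "increments": [0,0,0.001,0,0,0,0,0,0,0.002,0,0,0,0]
}}

```text
clock: 10.1
position: [0.5395, -0.0457, 0.1906]
eef_rot: [[0.262, 0.817, 0.514], [0.965, -0.223, -0.139], [0.001, 0.533, -0.846]]
wrist_force: [-4.9, 2.4, 10.1]
gripper_width: 0.003
grasp_force: 6.0
```

```bash
python3 rel.py
```

```text
d 0.022596302516090058 lateral(tool) [-9.09491851e-04  9.88503499e-04  1.32559355e-06] rot err [ 0.00317811 -0.00199887  0.00081041] Faxial 11.361222469438335 F [-4.86592105  2.42808658 10.06375078] w 0.003092668182105725
```

Call:
{"fn": "drive_effector", "kwargs": {
  "increments": [0,0,0.001,0,0,0,0,0,0,0.002,0,0,0,0]
}}

```text
clock: 10.3
position: [0.5405, -0.046, 0.189]
eef_rot: [[0.262, 0.817, 0.514], [0.965, -0.223, -0.139], [0.001, 0.533, -0.846]]
wrist_force: [-6.0, 1.4, 11.0]
gripper_width: 0.002
grasp_force: 6.2
```

```bash
python3 rel.py
```

```text
d 0.020599973809288075 lateral(tool) [-9.09322811e-04  9.57237870e-04  1.27563078e-06] rot err [ 0.00322448 -0.00199371  0.00080715] Faxial 12.567872162233254 F [-5.98385107  1.38943783 10.98406344] w 0.0018923266682114737
```

Call:
{"fn": "drive_effector", "kwargs": {
  "increments": [0,0,0.001,0,0,0,0,0,0,0.002,0,0,0,0]
}}

```text
clock: 10.5
position: [0.5413, -0.0461, 0.1878]
eef_rot: [[0.261, 0.816, 0.515], [0.965, -0.222, -0.138], [0.001, 0.533, -0.846]]
wrist_force: [-11.8, 2.7, 20.1]
gripper_width: 0.006
grasp_force: 11.9
```

```bash
python3 rel.py
```

```text
d 0.019170584860806566 lateral(tool) [-1.07198058e-03  9.36108150e-04  1.12595565e-06] rot err [ 0.00387035 -0.00233375  0.00145912] Faxial 23.48147372673044 F [-11.81044724   2.70703322  20.12407359] w 0.0059868890842821485
```

Call:
{"fn": "drive_effector", "kwargs": {
  "increments": [0,0,0.001,0,0,0,0,0,0,0.002,0,0,0,0]
}}

```text
clock: 10.7
position: [0.5419, -0.0461, 0.1867]
eef_rot: [[0.26, 0.816, 0.515], [0.965, -0.221, -0.138], [0.001, 0.534, -0.846]]
wrist_force: [-16.5, 3.1, 29.1]
gripper_width: 0.008
grasp_force: 16.9
```

```bash
python3 rel.py
```

```text
d 0.018000796776508985 lateral(tool) [-1.22705595e-03  1.04808415e-03  1.28559620e-06] rot err [ 0.00444665 -0.00275861  0.00241926] Faxial 33.57402728005902 F [-16.48140432   3.13641747  29.13890493] w 0.008147461370377047
```

Stiff rise (12 → 23 → 34 N over 2.6 mm): that's the stop, pressed with ~22 N beyond the drag. Backing off along the axis.

Call:
{"fn": "drive_effector", "kwargs": {
  "increments": [0,0,-0.005,0,0,0,0,0,0,-0.02,0,0,0,0,0,0,-0.05,0,0,0,0,0,0,-0.08,0,0,0,0,0,0,-0.1,0,0,0,0,0,0,-0.1,0,0,0,0,0,0,-0.1,0,0,0,0]
}}

```text
clock: 11.4
position: [0.4921, -0.0333, 0.2698]
eef_rot: [[0.264, 0.816, 0.515], [0.965, -0.224, -0.14], [0.001, 0.533, -0.846]]
wrist_force: [-0.3, 0.5, 0.1]
gripper_width: 0.006
grasp_force: 0.0
```

```bash
python3 rel.py
```

Run:
```python
from h import *
m=np.array([.5516,-.05,.172]);b=np.array([-.5111,.1398,.848])
for n in("side","wrist"):
    c=robot.get_calibration(n);im=robot.camera(n);cv2.imwrite(f"pics/{n}9.png",im)
    x,y=[int(v) for v in proj(c,m+b*.01)];r=14 if n=="side" else 30
    q=cv2.cvtColor(im,cv2.COLOR_BGR2HSV)[y-r:y+r,x-r:x+r];k=((q[...,1]<50)&(q[...,2]>140)).astype(np.uint8)
    _,_,st,ce=cv2.connectedComponentsWithStats(k);i=1+np.argmax(st[1:,4])
    print(n,st[i]+[x-r,y-r,0,0,0],ce[i]+[x-r,y-r],"end18",proj(c,m+b*.018),"mouth",proj(c,m))
```

```text
d 0.11568472465905588 lateral(tool) [-4.56501191e-04  5.67444816e-04  1.75554870e-06] rot err [ 0.0039003  -0.00100145 -0.00043033] Faxial 0.3583426262497431 F [-0.3094494   0.53744531  0.1474205 ] w 0.006346049878867345
side [222 170   8  10  47] [225.38297872 174.4893617 ] end18 (np.float64(226.71946653179677), np.float64(170.87613896297674)) mouth (np.float64(223.9844284538358), np.float64(175.73408757177793))
wrist [246 179  14  22 249] [252.94779116 189.54618474] end18 (np.float64(256.4828544083041), np.float64(194.99680701542775)) mouth (np.float64(256.28931563783505), np.float64(188.55167894401433))
```

The stick's end stays at ~18 mm out of the mouth (side blob top-right at ≈(227,171), as predicted), and the gripper is clear.

```bash
python3 -c "
from cell import robot;print(robot.finish_job())"
```

```text
the job is handed in; nothing more can be done
None
```

The white stick is in the gun with about 18 mm showing. It was pressed home against the stop with about 34 N at the wrist, some 22 N of it beyond the clutch drag, then released; the job was handed in at about 11.5 s and returned no verdict.

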